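# Index the paint carousel and lock it

## Task

Bring the open tin round to the pointer on the paint carousel: release the lock lever, turn the carousel by its crank until the open tin stands at the pointer and the table clicks into its detent, then swing the lever back to fully locked and let go. Keep the pots and the tin upright in their rings and leave the things around the carousel where they are.

Things in the scene. Friction and masses are not known exactly. Their poses are not given: they have to be found in the camera images.
- stand: Fixed dark steel stand of the carousel, 92 mm foot radius; origin on the table under the vertical turning axis. Its -x axis points to the front (pointer), its +y axis to the lock lever. The deck that turns on it is a plywood disc of 142 mm radius, top 36 mm above the table, with an aluminium hub in the middle (42 mm diameter, top 126 mm above the table).
- rotor (a joint): Angle of the deck, rad, 0 at the start, grows anticlockwise from above; stops at -6.28 and 6.28. Detents at every quarter turn (0, +-1.571, +-3.142): let go within about 40 degrees of one, the deck draws itself in within 1.5 s. About 4 N at the crank turns it out of a detent, but not while the lever is locked.
- crank_grip (a point): Grip point of the deck's crank: a free-spinning upright black round handle, 18 mm diameter, 139 to 179 mm above the table, 55 mm from the turning axis, on a steel arm on top of the hub; the point lies on its axis 158 mm high. Pinched from above, it can be carried round the axis in a circle without turning the gripper. At a detent it stands midway between two pockets.
- lock (a joint): Lock lever angle, rad: 0 locked (leans in over the deck, its tongue in a notch of the deck's raised rim; one 16 mm notch outside each pocket), 0.75 released (leans out). Upright at 0.37, it falls to and rests at either end; about 1 N moves it. Pivot: level, along the stand's x, 185 mm from the axis on the +y side, 43 mm high. With no notch under the tongue it stops at about 0.23: not locked.
- lever_grip (a point): Grip point on the lever's round black grip (18 mm diameter, 58 mm long, along the lever), 100 mm from the pivot, 18 mm short of its end; about 136 mm high at both ends of the swing. From locked to released it moves 72 mm straight away from the turning axis (stand's +y).
- front (a point): Fixed point at the deck's top level, 84 mm from the axis: centre of whichever pocket stands at the pointer. The pointer is a steel cone 62 mm high on a short upright post of the stand, at its front, its tip 148 mm from the axis and pointing inward. The deck has four pockets, aluminium rings (inside diameter 81 mm, 10 mm high) 84 mm from the axis, a quarter turn apart.
- tin: The small open tin, the only open-topped vessel on the carousel: 77 mm diameter, 69 mm high, origin at the centre of its underside. Starts in one of the three pockets away from the pointer.
- pot_a: Little screw-top pot with closed lid, 59 mm diameter, 58 mm high, origin at the centre of its underside; starts in the pocket at the pointer.
- pot_b: Screw-top pot with closed lid, 59 mm diameter, 64 mm high, origin under its centre; in another pocket.
- pot_c: Screw-top pot with closed lid, 60 mm diameter, 70 mm high, origin under its centre; in another pocket.
- squeeze: Bystander: standing squeeze bottle with white cap, 58 mm diameter, 150 mm high, loose on the table to the right of the carousel; origin under its centre.
Things that resemble listed ones, but are neither listed nor needed, are in the scene too. Leave any purple look-alike of the tin alone.

How it is judged:
By the outcome, as a careful person would: the job done as asked, in the order asked, and still so for the second after the job is handed in, with the robot touching nothing.
It also fails if it takes over 64 s, if anything falls off the work surface, if the arm or the gripper's body presses on something with over 40 N, if the wrist force passes 120 N, or if a joint passes its speed limit or range.

## Robot

A 6-joint arm with a two-finger parallel gripper is mounted at the origin on the work surface; the furniture and walls round the work are solid. World frame = base frame: x ahead of the robot, y to its left, z up, the work surface at z = 0. Lengths are in m, angles in rad, forces in N, time in s.
With the tool pointing down it reaches from about 0.325 to 0.85 m from the base axis. Payload 15.5 kg.
Tool frame: the origin (TCP) lies on the centre line of the jaws, within the pads' length; the fingertips stand 8 mm ahead of it and the grasp point (between the pads) lies 11 mm behind it; z points along the fingers, y is the line along which they close (so a half turn about z gives the same grasp; the last joint's range is limited). The gripper opens to 91 mm and grips with 3 to 60 N. Pads are 32 mm wide; open, the fingers measure 118 mm over their backs; the gripper's body (76 mm by 178 mm) begins 60 mm behind the grasp point.
Start: joints at [-1.401, 0.494, 1.345, -0, 1.302, -0.096], TCP at [0.164, -0.603, 0.222] pointing down, gripper open.
Joint ranges: [-2.91, 2.91], [-0.82, 2.16], [0.22, 2.67], [-1.22, 4.37], [0.12, 2.79], [-3.08, 3.08]. Speed limits (rad/s): [1.89, 1.89, 2.57, 3.01, 3.01, 3.01].

## Interface

Orientations are given as a unit quaternion [w, x, y, z].
In Python, from station import status, eyes, ticket gives the robot as it stands.
- The arm moves only by the tool send_rows, never from a script. Its arguments are lists of equal length, an entry for each row: "offset": the shift along the tool's x, y, z as a fraction of full scale, a list of three; "rot": the turn, a rotation vector about the tool's x, y, z as a fraction of full scale, a list of three; "claw": the closure, from 0 (fully open) to 1 (shut). In form: {"offset": [[tx, ty, tz], ...], "rot": [[wx, wy, wz], ...], "claw": [claw, ...]}. A call has 1 to 12 rows; each row shifts and turns the commanded pose from where the row before left it, along the tool's axes as they then stand; what a row does not reach is not made up. Full scale, the value 1, is 80 mm for a shift and 4 degrees for a turn. A row lasts 1/10 s, in which the tool goes at most 50 mm and 8.59 degrees, less where a joint would pass 70% of its speed; a pose out of reach is approached as far as the arm can. A call with a number of a shift or a turn outside -1 to 1 is refused whole. A call with a gripper value outside its range is refused whole. The fingers move at their own pace and stop on an object; the grip force is fixed at half the most. Time passes only in rows, so rows that do not move let the fingers close. It gives the time, the measured TCP pose, the force, the opening and the grip force at its end, in the units of the state.
- status.observe(): the state, without advancing time (a new reading comes with each control period).
- eyes.snapshot(name): name is "side" or "top" or "wrist"; returns the picture (420x560x3 uint8, blue, green, red); there is no depth.
- eyes.get_calibration(name): a dict with "mtx" (3x3 intrinsics, pixels), "xyz" and "rotation" of the camera in the world; the wrist camera has in their place "tool_from_camera" (4x4, takes a point from camera to tool coordinates, whose origin is the TCP and whose axes are the flange's). Camera axes: x right, y down, z forward; pixel columns grow to the right and rows downward; lengths in m; the calibration is good to about 2 mm. A picture is of the moment at which its call begins: read the wrist's pose just before it. get_calibration takes no time and is no camera call.
- ticket.sign_off(): hands the job in; it is judged then, once.
The state is a dict: "t": time; "qpos": joint angles; "qvel": joint speeds; "joint_efforts": joint torques, N m; "position": TCP position; "tool_rot": TCP orientation; "force": force on the tool from outside, world axes, zero at the start; "wrist_torque": the same for the moment, N m; "grip_width": finger opening in m; "grasp_force": force on a finger pad.
Only numpy, scipy, OpenCV 4.12 (cv2) and the standard library are available. Lean on these libraries where they do the work, as an engineer would, in place of code of your own. Each camera call takes 0.05 s, during which the arm holds its last target. There are 200 camera calls.

## Working session

There is one attempt and no reset: what is moved stays moved. The work goes in short steps, Python scripts to look and compute and a tool call to move; the robot and the scene stay as the last step left them, time stands still between calls to the robot, and variables do not carry over. Pictures are saved under pics/ and viewed, at most 10 in all, crops included, and the job is handed in when it is done.

Besides the shell and the picture viewer there is one more tool, called after "Request:" in YAML: its name, and indented under it one key for each argument. send_rows: Moves the arm, as the interface text tells. Its arguments: {"type":"object","properties":{"offset":{"type":"array"},"rot":{"type":"array"},"claw":{"type":"array"}},"required":["offset","rot","claw"]}

```bash
mkdir -p pics
python3 - <<'E'
from station import status, eyes
import cv2
s=status.observe(); print(s['t'],s['position'],s['tool_rot'],s['grip_width'])
for n in ['top','side']:
    cv2.imwrite(f'pics/{n}0.png',eyes.snapshot(n)); c=eyes.get_calibration(n); print(n,c)
print(eyes.get_calibration('wrist'))
E
```

```text
0.0 [ 0.16352772 -0.60283817  0.22134255] [-6.05652825e-04  9.91246067e-01  1.32026008e-01 -3.35534621e-05] 0.09120872497559793
top {'mtx': array([[493.08485955,   0.        , 278.59431206],
       [  0.        , 493.08485955, 213.62103393],
       [  0.        ,   0.        ,   1.        ]]), 'xyz': array([ 0.39286189, -0.03567768,  1.06157548]), 'rotation': array([-0.04027292,  0.71453755, -0.69763876,  0.0333817 ])}
side {'mtx': array([[418.10696245,   0.        , 280.73745815],
       [  0.        , 418.10696245, 215.57060093],
       [  0.        ,   0.        ,   1.        ]]), 'xyz': array([ 1.01388341, -0.65974965,  0.79426279]), 'rotation': array([-0.39439145,  0.84768218,  0.32558886, -0.14100422])}
{'mtx': array([[322.9339424 ,   0.        , 278.39041208],
       [  0.        , 322.9339424 , 211.63741213],
       [  0.        ,   0.        ,   1.        ]]), 'tool_from_camera': array([[ 3.85356397e-04, -9.67895996e-01, -2.51350736e-01,
         7.10690156e-02],
       [ 9.99999754e-01,  2.25624943e-04,  6.64310061e-04,
         1.97773750e-04],
       [-5.86272053e-04, -2.51350931e-01,  9.67895845e-01,
        -1.62308840e-01],
       [ 0.00000000e+00,  0.00000000e+00,  0.00000000e+00,
         1.00000000e+00]])}
```

View pics/top0.png

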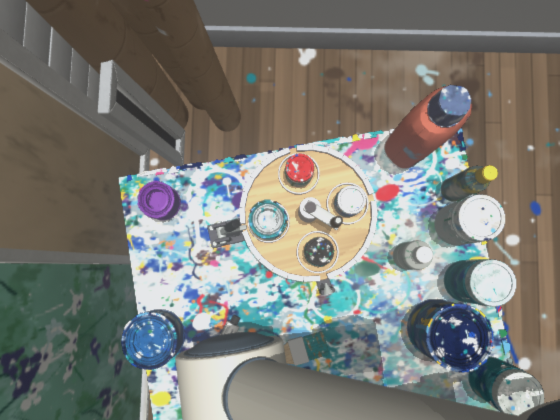

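View pics/side0.png

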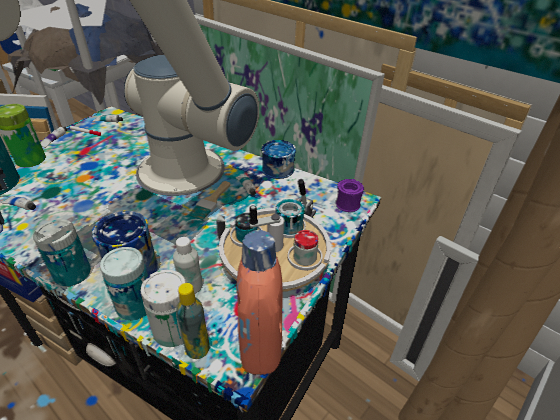

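The top view shows the deck centred near (309,213), the open teal tin at (268,219) on the lever side, and the lever near (228,233). The pointer is near (323,285), the crank knob near (336,222) and the squeeze bottle near (420,255). Next I'll enlarge the view and cast rays.

```bash
cat > h.py <<'E'
import numpy as np, cv2
from scipy.spatial.transform import Rotation as R
from station import status, eyes
def ray(n,uv,z):
    c=eyes.get_calibration(n); q=c['rotation']; M=R.from_quat([q[1],q[2],q[3],q[0]]).as_matrix()
    d=M@np.linalg.inv(c['mtx'])@[uv[0],uv[1],1]; return c['xyz']+d*(z-c['xyz'][2])/d[2]
def proj(n,p):
    c=eyes.get_calibration(n); q=c['rotation']; M=R.from_quat([q[1],q[2],q[3],q[0]]).as_matrix()
    v=c['mtx']@(M.T@(np.asarray(p)-c['xyz'])); return v[:2]/v[2]
E
python3 - <<'E'
from h import *
im=cv2.imread('pics/top0.png')
hsv=cv2.cvtColor(im,cv2.COLOR_BGR2HSV)
m=cv2.inRange(hsv,(8,50,120),(25,200,255)); m[:140]=0;m[290:]=0;m[:,:235]=0;m[:,385:]=0
m=cv2.morphologyEx(m,cv2.MORPH_OPEN,np.ones((3,3)))
pts=cv2.findNonZero(m); hull=cv2.convexHull(pts)[:,0,:]
w=np.array([ray('top',p,.036)[:2] for p in hull.astype(float)])
(c,r)=cv2.minEnclosingCircle(w.astype(np.float32)); print('deck',c,r, len(pts))
e=cv2.fitEllipse(w.astype(np.float32)); print(e)
for k,uv,z in [('pointer tip',(323,285),.062),('tin',(268.5,219),.105),('red',(299,169),.1),('blk',(319,252),.094),('white',(348,201),.1),('crank',(336,222),.179),('hub',(309,208),.126)]:
    p=ray('top',uv,z); d=p[:2]-c; print(k,p.round(4),np.hypot(*d).round(4),np.degrees(np.arctan2(d[1],d[0])).round(1))
crop=im[140:300,190:400]; cv2.imwrite('pics/crop.png',cv2.resize(crop,None,fx=3.75,fy=3.75,interpolation=cv2.INTER_CUBIC))
E
```

```text
deck (0.516825795173645, -0.06084178388118744) 0.16186872124671936 7505
((0.518671989440918, -0.07609128952026367), (0.26508304476737976, 0.31135448813438416), 122.82083129882812)
pointer tip [ 0.3554 -0.1172  0.062 ] 0.171 -160.7
tin [ 0.4818 -0.0057  0.105 ] 0.0653 122.4
red [ 0.583  -0.0633  0.1   ] 0.0662 -2.1
blk [ 0.4204 -0.1058  0.094 ] 0.1065 -155.0
white [ 0.5214 -0.1607  0.1   ] 0.1 -87.4
crank [ 0.4724 -0.1293  0.179 ] 0.0816 -123.0
hub [ 0.5027 -0.0831  0.126 ] 0.0264 -122.3
```

View pics/crop.png

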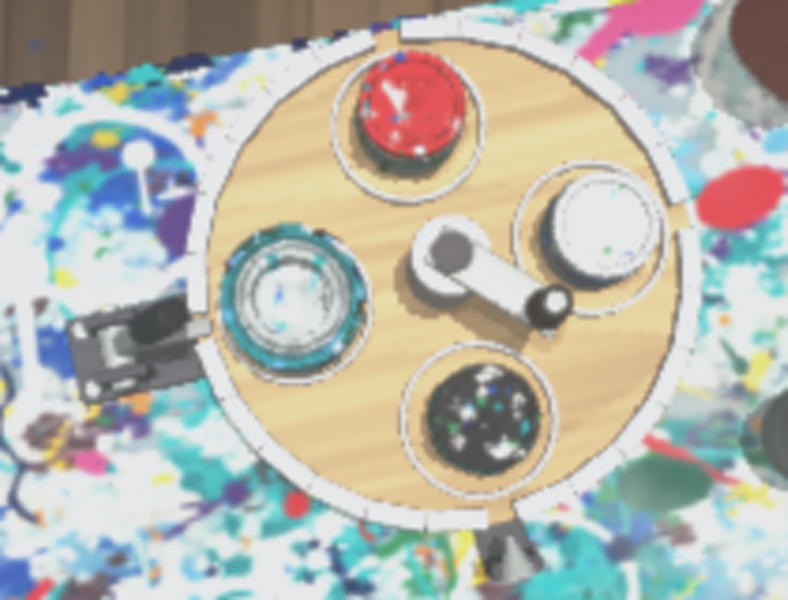

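The enlarged crop shows the rings centred at crop pixels of roughly red (407,125), tin (295,305), black (478,420) and white (590,238). The crank knob top is at (551,303), the hub at (450,250), and the lever grip at about (135,330) to (185,312).

Run:
```python
from h import *
f=lambda u,v:(190+(u+.5)/3.75-.5,140+(v+.5)/3.75-.5)
P=[ray('top',f(*a),.046)[:2] for a in [(407,125),(295,305),(478,420),(590,238)]]
c=np.mean(P,0); print(c,[np.hypot(*(p-c)).round(4) for p in P])
y=np.mean([np.degrees(np.arctan2(*(p-c)[::-1]))-k for p,k in zip(P,[0,90,180,-90])]+[0]) 
a=[(np.degrees(np.arctan2(*(p-c)[::-1]))-k+180)%360-180 for p,k in zip(P,[0,90,180,-90])]; print(a); th=np.radians(np.mean(a))
X=np.array([np.cos(th),np.sin(th)]);Y=np.array([-X[1],X[0]])
k=ray('top',f(551,303),.179)[:2]; d=k-c; print('crank',k,np.hypot(*d),np.degrees(np.arctan2(d[1],d[0])-th))
cg=c+.055*(-X-Y)/2**.5; print('crank model',cg)
hub=ray('top',f(447,248),.13)[:2];print('hub',hub)
q=eyes.get_calibration('wrist')
for n,rad in [('lev locked',.149),('lev rel',.221)]:
    L=c+Y*rad; print(n,L, proj('top',[*L,.136]), (proj('top',[*L,.136])-[190,140])*3.75)
print('crop hub',(proj('top',[*c,.126])-[190,140])*3.75,'ptr',(proj('top',[*(c-X*.148),.062])-[190,140])*3.75)
print('goal crank',c+.055*(X-Y)/2**.5,'yaw',np.degrees(th),X,Y)
s=status.observe();qq=s['tool_rot'];M=R.from_quat([*qq[1:],qq[0]]).as_matrix();print(M.round(3))
for n,uv in [('top',None)]:
    print('squeeze',ray('top',(424,255),.15))
```

```text
[ 0.50375578 -0.08446771] [np.float64(0.0842), np.float64(0.0835), np.float64(0.084), np.float64(0.0837)]
[np.float64(14.59168697573378), np.float64(14.262974490487665), np.float64(14.434363184815538), np.float64(14.142710173126773)]
crank [ 0.4752139  -0.13029282] 0.05398685010589178 -136.2743862773163
crank model [ 0.47572375 -0.13178795]
hub [ 0.5065479  -0.08252651]
lev locked [0.46680696 0.05987835] [233.03072805 224.56545923] [161.36523019 317.12047213]
lev rel [0.44895249 0.12962946] [195.7028443  233.14391053] [ 21.38566612 349.28966449]
crop hub [448.92777779 253.09947073] ptr [506.25334025 534.59223093]
goal crank [ 0.55107602 -0.11249974] yaw 14.357933706040939 [0.96876549 0.24797869] [-0.24797869  0.96876549]
[[ 0.965  0.262 -0.   ]
 [ 0.262 -0.965  0.001]
 [ 0.    -0.001 -1.   ]]
squeeze [ 0.41791737 -0.29468931  0.15      ]
```

The four rings agree to within about 1 mm on the centre, (0.5038,-0.0845), with a stand yaw of 14.4°. First I'll raise the tool and turn it until its x lies along the stand's Y and its y along the stand's X.

Request:
send_rows:
  offset:
    - [0, 0, -0.5]
    - [0, 0, -0.5]
    - [0, 0, 0]
    - [0, 0, 0]
    - [0, 0, 0]
    - [0, 0, 0]
    - [0, 0, 0]
    - [0, 0, 0]
    - [0, 0, 0]
    - [0, 0, 0]
    - [0, 0, 0]
    - [0, 0, 0]
  rot:
    - [0, 0, -1]
    - [0, 0, -1]
    - [0, 0, -1]
    - [0, 0, -1]
    - [0, 0, -1]
    - [0, 0, -1]
    - [0, 0, -1]
    - [0, 0, -1]
    - [0, 0, -1]
    - [0, 0, -1]
    - [0, 0, -1]
    - [0, 0, -1]
  claw: [0.5, 0.5, 0.5, 0.5, 0.5, 0.5, 0.5, 0.5, 0.5, 0.5, 0.5, 0.5]

```text
t: 1.3
position: [0.1635, -0.603, 0.3016]
tool_rot: [-0.0, 0.851, 0.525, 0.0]
force: [0.2, 0.9, 0.5]
grip_width: 0.0459
grasp_force: 0.0
```

Request:
send_rows:
  offset:
    - [0, 0, 0]
    - [0, 0, 0]
    - [0, 0, 0]
    - [0, 0, 0]
    - [0, 0, 0]
    - [0, 0, 0]
    - [0, 0, 0]
    - [0, 0, 0]
    - [0, 0, 0]
    - [0, 0, 0]
    - [0, 0, 0]
  rot:
    - [0, 0, -1]
    - [0, 0, -1]
    - [0, 0, -1]
    - [0, 0, -1]
    - [0, 0, -1]
    - [0, 0, -1]
    - [0, 0, -1]
    - [0, 0, -1]
    - [0, 0, -1]
    - [0, 0, -1]
    - [0, 0, -0.3]
  claw: [0.5, 0.5, 0.5, 0.5, 0.5, 0.5, 0.5, 0.5, 0.5, 0.5, 0.5]

```text
t: 2.4
position: [0.1635, -0.603, 0.3016]
tool_rot: [-0.0, 0.612, 0.791, 0.0]
force: [-0.2, 0.2, 0.3]
grip_width: 0.0461
grasp_force: 0.0
```

Request:
send_rows:
  offset:
    - [0.45, 0.36, 0]
    - [0.45, 0.36, 0]
    - [0.45, 0.36, 0]
    - [0.45, 0.36, 0]
    - [0.45, 0.36, 0]
    - [0.45, 0.36, 0]
    - [0.45, 0.36, 0]
    - [0.45, 0.36, 0]
    - [0.45, 0.36, 0]
    - [0.45, 0.36, 0]
  rot:
    - [0, 0, 0]
    - [0, 0, 0]
    - [0, 0, 0]
    - [0, 0, 0]
    - [0, 0, 0]
    - [0, 0, 0]
    - [0, 0, 0]
    - [0, 0, 0]
    - [0, 0, 0]
    - [0, 0, 0]
  claw: [0.5, 0.5, 0.5, 0.5, 0.5, 0.5, 0.5, 0.5, 0.5, 0.5]

```text
t: 3.4
position: [0.3535, -0.1812, 0.302]
tool_rot: [0.0, 0.614, 0.789, 0.0]
force: [1.4, -0.4, 0.6]
grip_width: 0.046
grasp_force: 0.0
```

Request:
send_rows:
  offset:
    - [0.428, 0.353, 0]
    - [0.428, 0.353, 0]
    - [0.428, 0.353, 0]
    - [0.428, 0.353, 0]
    - [0.428, 0.353, 0]
    - [0.428, 0.353, 0]
    - [0, 0, 0.5]
    - [0, 0, 0.5]
    - [0, 0, 0]
  rot:
    - [0, 0, 0]
    - [0, 0, 0]
    - [0, 0, 0]
    - [0, 0, 0]
    - [0, 0, 0]
    - [0, 0, 0]
    - [0, 0, 0]
    - [0, 0, 0]
    - [0, 0, 0]
  claw: [0.5, 0.5, 0.5, 0.5, 0.5, 0.5, 0.5, 0.5, 0.5]

```text
t: 4.3
position: [0.4636, 0.0584, 0.2183]
tool_rot: [-0.003, 0.613, 0.79, -0.002]
force: [0.3, 0.4, 1.1]
grip_width: 0.0458
grasp_force: 0.0
```

Run:
```python
from h import *
s=status.observe(); print(s['position'],s['tool_rot'])
im=eyes.snapshot('wrist')
c=eyes.get_calibration('wrist');T=c['tool_from_camera'];q=s['tool_rot'];M=R.from_quat([*q[1:],q[0]]).as_matrix()
def pw(p):
    v=M.T@(np.array(p)-s['position']); v=T[:3,:3].T@(v-T[:3,3]); v=c['mtx']@v; return v[:2]/v[2]
print(pw([.4668,.0599,.136]),pw([.4757,-.1318,.179]),'tcp axis',[pw(s['position']+M[:,2]*k) for k in (0,.09)])
cv2.imwrite('pics/w1.png',im)
```

```text
[0.46359894 0.05840448 0.2182834 ] [-0.00303375  0.6132456   0.78988289 -0.00237549]
[282.96023413 219.3354666 ] [234.03549957 458.51538668] tcp axis [array([277.4525488 , 261.97702146]), array([277.79013377, 217.30377604])]
```

View pics/w1.png

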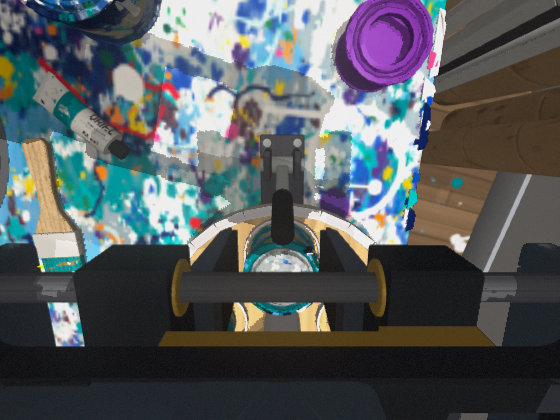

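The wrist view shows the black lever grip from (282,195) to (283,240), with my predicted grip point at (283,219) on it. I'll descend and pinch it.

Request:
send_rows:
  offset:
    - [0.01, 0.04, 0.3]
    - [0, 0, 0.3]
    - [0, 0, 0.3]
    - [0, 0, 0.2]
    - [0, 0, 0]
    - [0, 0, 0]
    - [0, 0, 0]
    - [0, 0, 0]
    - [0, 0, 0]
  rot:
    - [0, 0, 0]
    - [0, 0, 0]
    - [0, 0, 0]
    - [0, 0, 0]
    - [0, 0, 0]
    - [0, 0, 0]
    - [0, 0, 0]
    - [0, 0, 0]
    - [0, 0, 0]
  claw: [0.5, 0.5, 0.5, 0.5, 0.5, 0.85, 0.85, 0.85, 0.85]

```text
t: 5.25
position: [0.4662, 0.059, 0.1343]
tool_rot: [-0.002, 0.613, 0.79, -0.002]
force: [-17.3, -12.5, 25.7]
grip_width: 0.0176
grasp_force: 30.1
```

Request:
send_rows:
  offset:
    - [0, -0.03, -0.05]
    - [0.1, 0, -0.03]
    - [0.1, 0, -0.03]
    - [0.1, 0, -0.02]
    - [0.1, 0, -0.01]
    - [0.1, 0, 0]
    - [0.1, 0, 0.01]
    - [0.1, 0, 0.02]
    - [0.1, 0, 0.02]
    - [0.09, 0, 0.02]
    - [0, 0, 0]
  rot:
    - [0, 0, 0]
    - [0, 0, 0]
    - [0, 0, 0]
    - [0, 0, 0]
    - [0, 0, 0]
    - [0, 0, 0]
    - [0, 0, 0]
    - [0, 0, 0]
    - [0, 0, 0]
    - [0, 0, 0]
    - [0, 0, 0]
  claw: [0.85, 0.85, 0.85, 0.85, 0.85, 0.85, 0.85, 0.85, 0.85, 0.85, 0.85]

```text
t: 6.35
position: [0.448, 0.1287, 0.1396]
tool_rot: [-0.0, 0.613, 0.79, -0.001]
force: [-7.9, -3.7, -0.2]
grip_width: 0.0174
grasp_force: 30.0
```

Request:
send_rows:
  offset:
    - [0, 0, 0]
    - [0, 0, 0]
    - [0, 0, -0.5]
    - [0, 0, -0.5]
    - [-0.463, -0.068, 0]
    - [-0.463, -0.068, 0]
    - [-0.463, -0.068, 0]
    - [-0.463, -0.068, 0]
    - [-0.463, -0.068, 0]
    - [-0.463, -0.068, 0]
    - [-0.463, -0.068, 0]
    - [0, 0, 0]
  rot:
    - [0, 0, 0]
    - [0, 0, 0]
    - [0, 0, 0]
    - [0, 0, 0]
    - [0, 0, 0]
    - [0, 0, 0]
    - [0, 0, 0]
    - [0, 0, 0]
    - [0, 0, 0]
    - [0, 0, 0]
    - [0, 0, 0]
    - [0, 0, 0]
  claw: [0.5, 0.5, 0.5, 0.5, 0.5, 0.5, 0.5, 0.5, 0.5, 0.5, 0.5, 0.5]

```text
t: 7.55
position: [0.4781, -0.1366, 0.2202]
tool_rot: [0.002, 0.614, 0.789, 0.0]
force: [-0.3, 0.1, 0.9]
grip_width: 0.0453
grasp_force: 0.0
```

Run:
```python
from h import *
s=status.observe(); print(s['position'],s['tool_rot'])
im=eyes.snapshot('wrist')
c=eyes.get_calibration('wrist');T=c['tool_from_camera'];q=s['tool_rot'];M=R.from_quat([*q[1:],q[0]]).as_matrix()
def pw(p):
    v=M.T@(np.array(p)-s['position']); v=T[:3,:3].T@(v-T[:3,3]); v=c['mtx']@v; return v[:2]/v[2]
print(pw([.4757,-.1318,.179]),pw([.449,.1296,.136]),pw([.5038,-.0845,.126]))
cv2.imwrite('pics/w2.png',np.vstack([im]))
```

```text
[ 0.47810551 -0.13655027  0.22016344] [1.60610062e-03 6.14349597e-01 7.89032313e-01 4.17479586e-05]
[275.74662446 229.45413903] [ 340.74751837 -216.80335336] [325.31406994 161.69504826]
```

View pics/w2.png

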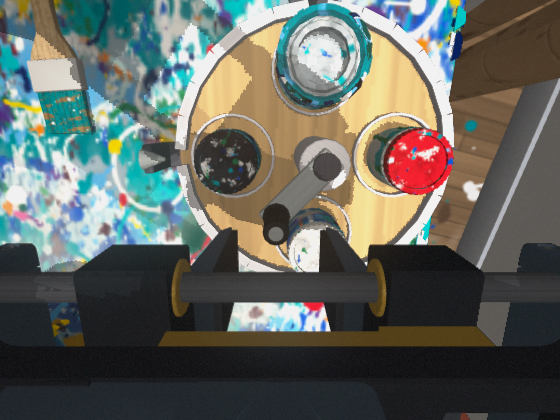

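The wrist view shows the crank knob at (276,233) against a prediction of (276,229), which agrees. The tin is at (320,55). I'll descend and pinch the handle.

Request:
send_rows:
  offset:
    - [0.06, -0.01, 0]
    - [0, 0, 0.3]
    - [0, 0, 0.3]
    - [0, 0, 0.25]
    - [0, 0, 0]
    - [0, 0, 0]
    - [0, 0, 0]
    - [0, 0, 0]
    - [0, 0, 0]
  rot:
    - [0, 0, 0]
    - [0, 0, 0]
    - [0, 0, 0]
    - [0, 0, 0]
    - [0, 0, 0]
    - [0, 0, 0]
    - [0, 0, 0]
    - [0, 0, 0]
    - [0, 0, 0]
  claw: [0.5, 0.5, 0.5, 0.5, 0.5, 0.85, 0.85, 0.85, 0.85]

```text
t: 8.5
position: [0.4747, -0.1283, 0.1522]
tool_rot: [0.0, 0.613, 0.79, -0.0]
force: [0.6, -8.1, 10.6]
grip_width: 0.0173
grasp_force: 30.0
```

Request:
send_rows:
  offset:
    - [-0.0308, 0.0328, 0]
    - [-0.0285, 0.0348, 0]
    - [-0.0262, 0.0366, 0]
    - [-0.0238, 0.0382, 0]
    - [-0.0212, 0.0397, 0]
    - [-0.0186, 0.041, 0]
    - [-0.0158, 0.0421, 0]
    - [-0.0131, 0.0431, 0]
    - [-0.0102, 0.0438, 0]
    - [-0.0073, 0.0444, 0]
    - [-0.0044, 0.0448, 0]
    - [-0.0015, 0.045, 0]
  rot:
    - [0, 0, 0]
    - [0, 0, 0]
    - [0, 0, 0]
    - [0, 0, 0]
    - [0, 0, 0]
    - [0, 0, 0]
    - [0, 0, 0]
    - [0, 0, 0]
    - [0, 0, 0]
    - [0, 0, 0]
    - [0, 0, 0]
    - [0, 0, 0]
  claw: [0.85, 0.85, 0.85, 0.85, 0.85, 0.85, 0.85, 0.85, 0.85, 0.85, 0.85, 0.85]

```text
t: 9.7
position: [0.5166, -0.134, 0.1523]
tool_rot: [0.0, 0.613, 0.79, 0.0]
force: [-2.3, 3.4, 7.9]
grip_width: 0.0172
grasp_force: 30.0
```

Request:
send_rows:
  offset:
    - [0.0015, 0.045, 0]
    - [0.0044, 0.0448, 0]
    - [0.0073, 0.0444, 0]
    - [0.0102, 0.0438, 0]
    - [0.0131, 0.0431, 0]
    - [0.0158, 0.0421, 0]
    - [0.0186, 0.041, 0]
    - [0.0212, 0.0397, 0]
    - [0.0238, 0.0382, 0]
    - [0.0262, 0.0366, 0]
    - [0.0285, 0.0348, 0]
    - [0.0308, 0.0328, 0]
  rot:
    - [0, 0, 0]
    - [0, 0, 0]
    - [0, 0, 0]
    - [0, 0, 0]
    - [0, 0, 0]
    - [0, 0, 0]
    - [0, 0, 0]
    - [0, 0, 0]
    - [0, 0, 0]
    - [0, 0, 0]
    - [0, 0, 0]
    - [0, 0, 0]
  claw: [0.85, 0.85, 0.85, 0.85, 0.85, 0.85, 0.85, 0.85, 0.85, 0.85, 0.85, 0.85]

```text
t: 10.9
position: [0.5498, -0.1085, 0.1523]
tool_rot: [-0.0, 0.613, 0.79, -0.0]
force: [-7.1, 1.4, 10.7]
grip_width: 0.0174
grasp_force: 30.0
```

Request:
send_rows:
  offset:
    - [0, 0, 0]
    - [0, 0, 0]
    - [0, 0, 0]
    - [0, 0, 0]
    - [0, 0, -0.5]
    - [0, 0, -0.5]
    - [0, 0, 0]
    - [0, 0, 0]
  rot:
    - [0, 0, 0]
    - [0, 0, 0]
    - [0, 0, 0]
    - [0, 0, 0]
    - [0, 0, 0]
    - [0, 0, 0]
    - [0, 0, 0]
    - [0, 0, 0]
  claw: [0.85, 0.5, 0.5, 0.5, 0.5, 0.5, 0.5, 0.5]

```text
t: 11.7
position: [0.5506, -0.109, 0.2324]
tool_rot: [0.001, 0.613, 0.79, 0.0]
force: [-0.6, -0.7, -0.1]
grip_width: 0.0455
grasp_force: 0.0
```

Request:
send_rows:
  offset:
    - [0.457, -0.072, 0]
    - [0.457, -0.072, 0]
    - [0.457, -0.072, 0]
    - [0.457, -0.072, 0]
    - [0.457, -0.072, 0]
    - [0.457, -0.072, 0]
    - [0.457, -0.072, 0]
    - [0, 0, 0]
    - [0, 0, 0]
    - [0, 0, 0]
  rot:
    - [0, 0, 0]
    - [0, 0, 0]
    - [0, 0, 0]
    - [0, 0, 0]
    - [0, 0, 0]
    - [0, 0, 0]
    - [0, 0, 0]
    - [0, 0, 0]
    - [0, 0, 0]
    - [0, 0, 0]
  claw: [0.5, 0.5, 0.5, 0.5, 0.5, 0.5, 0.5, 0.5, 0.5, 0.5]

```text
t: 12.7
position: [0.4476, 0.1285, 0.231]
tool_rot: [-0.0, 0.613, 0.79, -0.0]
force: [-0.5, -0.2, -0.5]
grip_width: 0.0455
grasp_force: 0.0
```

Run:
```python
from h import *
s=status.observe(); print(s['t'],s['position'])
a=eyes.snapshot('wrist'); b=eyes.snapshot('top')
c=eyes.get_calibration('wrist');T=c['tool_from_camera'];q=s['tool_rot'];M=R.from_quat([*q[1:],q[0]]).as_matrix()
def pw(p):
    v=M.T@(np.array(p)-s['position']); v=T[:3,:3].T@(v-T[:3,3]); v=c['mtx']@v; return v[:2]/v[2]
print('lever',pw([.449,.1296,.136]))
b=cv2.resize(b[140:300,190:400],None,fx=2.6,fy=2.625)
cv2.imwrite('pics/w3.png',np.hstack([cv2.resize(a,None,fx=.44,fy=1)[:, :250] if 0 else cv2.copyMakeBorder(a[:420,160:400],0,0,0,0,0),b]))
```

```text
12.7 [0.44761541 0.12848578 0.23099864]
lever [279.86553075 214.81037268]
```

View pics/w3.png

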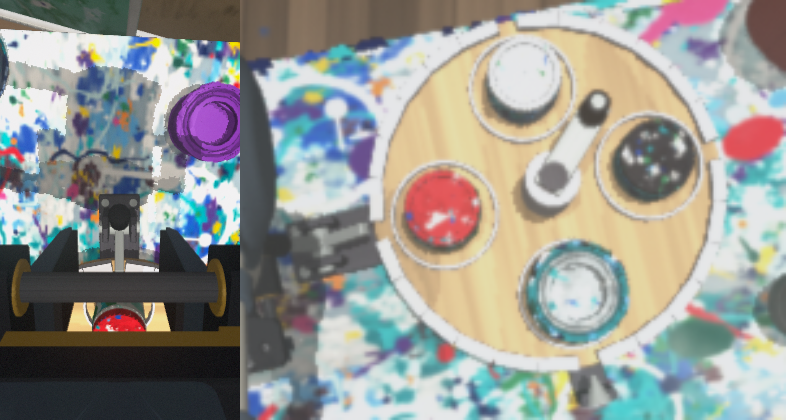

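The tin now stands at the pointer (575,290 in the right panel) with the notches lined up. The lever is released, its grip at (280,215) in the wrist picture. I'll descend, grip it and swing it back.

Request:
send_rows:
  offset:
    - [0, 0, 0.4]
    - [0, 0, 0.4]
    - [0, 0, 0.34]
    - [0, 0, 0]
    - [0, 0, 0]
    - [0, 0, 0]
    - [0, 0, 0]
    - [0, 0, 0]
  rot:
    - [0, 0, 0]
    - [0, 0, 0]
    - [0, 0, 0]
    - [0, 0, 0]
    - [0, 0, 0]
    - [0, 0, 0]
    - [0, 0, 0]
    - [0, 0, 0]
  claw: [0.5, 0.5, 0.5, 0.5, 0.85, 0.85, 0.85, 0.85]

```text
t: 13.6
position: [0.4478, 0.1291, 0.1412]
tool_rot: [0.0, 0.613, 0.79, 0.0]
force: [-2.6, -1.4, 10.9]
grip_width: 0.0174
grasp_force: 30.1
```

Request:
send_rows:
  offset:
    - [-0.1, 0, -0.03]
    - [-0.1, 0, -0.02]
    - [-0.1, 0, -0.02]
    - [-0.1, 0, -0.01]
    - [-0.1, 0, 0]
    - [-0.1, 0, 0.01]
    - [-0.1, 0, 0.02]
    - [-0.1, 0, 0.02]
    - [-0.1, 0, 0.03]
    - [-0.03, 0, 0]
    - [0, 0, 0]
  rot:
    - [0, 0, 0]
    - [0, 0, 0]
    - [0, 0, 0]
    - [0, 0, 0]
    - [0, 0, 0]
    - [0, 0, 0]
    - [0, 0, 0]
    - [0, 0, 0]
    - [0, 0, 0]
    - [0, 0, 0]
    - [0, 0, 0]
  claw: [0.85, 0.85, 0.85, 0.85, 0.85, 0.85, 0.85, 0.85, 0.85, 0.85, 0.85]

```text
t: 14.7
position: [0.4664, 0.0568, 0.1406]
tool_rot: [0.0, 0.613, 0.79, 0.0]
force: [1.3, 0.0, 2.5]
grip_width: 0.0171
grasp_force: 30.0
```

Now I'll open, wait, lift clear, and back off so the cameras can check.

Request:
send_rows:
  offset:
    - [0, 0, 0]
    - [0, 0, 0]
    - [0, 0, 0]
    - [0, 0, -0.4]
    - [0, 0, -0.5]
    - [0, 0, -0.4]
    - [0, -0.3, 0]
    - [0, 0, 0]
    - [0, 0, 0]
    - [0, 0, 0]
    - [0, 0, 0]
    - [0, 0, 0]
  rot:
    - [0, 0, 0]
    - [0, 0, 0]
    - [0, 0, 0]
    - [0, 0, 0]
    - [0, 0, 0]
    - [0, 0, 0]
    - [0, 0, 0]
    - [0, 0, 0]
    - [0, 0, 0]
    - [0, 0, 0]
    - [0, 0, 0]
    - [0, 0, 0]
  claw: [0.5, 0.5, 0.5, 0.5, 0.5, 0.5, 0.5, 0.5, 0.5, 0.5, 0.5, 0.5]

```text
t: 15.9
position: [0.443, 0.0511, 0.244]
tool_rot: [-0.0, 0.613, 0.79, -0.0]
force: [-1.3, -0.1, -0.2]
grip_width: 0.0458
grasp_force: 0.0
```

Run:
```python
from h import *
s=status.observe(); print(s['t'],s['position'],s['force'])
a=eyes.snapshot('wrist'); b=eyes.snapshot('side')
c=eyes.get_calibration('wrist');T=c['tool_from_camera'];q=s['tool_rot'];M=R.from_quat([*q[1:],q[0]]).as_matrix()
def pw(p):
    v=M.T@(np.array(p)-s['position']); v=T[:3,:3].T@(v-T[:3,3]); v=c['mtx']@v; return v[:2]/v[2]
C=np.array([.5038,-.0845]);Y=np.array([-.248,.9688])
for th in (0,.23,.37): 
    f=lambda r:[*(C+Y*(.185-r*np.sin(.37-th))),.043+r*np.cos(.37-th)]
    print(th,'grip',pw(f(.1)),'end',pw(f(.118)))
b=cv2.resize(b[160:300,200:320],None,fx=3,fy=3)
cv2.imwrite('pics/w4.png',np.hstack([a[:,150:560][:, :410],b]))
```

```text
15.9 [0.44298336 0.05109827 0.24398573] [-1.32987029 -0.1197583  -0.24823033]
0 grip [307.23420005 209.13595777] end [308.80878161 221.87460872]
0.23 grip [308.45471649 184.82058385] end [310.42741977 191.95113104]
0.37 grip [308.97551758 168.07267432] end [311.12787384 170.93844034]
```

View pics/w4.png

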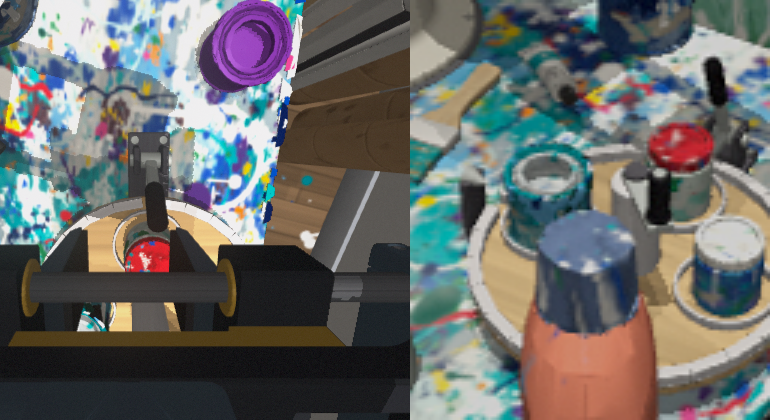

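In the wrist view the lever's end is at about (307,228). That fits the locked prediction (309,222) and not the half-engaged one (310,192). The tin stands upright at the pointer and all pots are upright, so I'm handing in.

```bash
python3 -c "
from station import ticket
print(ticket.sign_off())"
```

```text
the job is handed in; nothing more can be done
None
```

The open tin is at the pointer with the deck in its detent. The lever is back at fully locked and let go, and the job was handed in at about 16 s of the 64 s allowed; the judge's verdict was not shown.

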